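# Swap the stringing machine's battery packs at the charger

### The arm

A 7-joint arm with a two-finger parallel gripper is mounted at the origin on the work surface. World frame = base frame: x ahead of the robot, y to its left, z up, the work surface at z = 0. Lengths are in m, angles in degrees, forces in N, time in s.
With the tool pointing down it reaches from about 0.35 to 0.775 m from the base axis. Payload 3.1 kg.
Tool frame: the origin (TCP) lies midway between the tips of the shut fingers; the grasp point (between the pads) lies 19 mm behind it; z points along the fingers, y is the direction in which the jaws open and shut (so a half turn about z gives the same grasp; the last joint's range is limited). The gripper opens to 85 mm and grips with 20 to 120 N. Pads are 22 mm wide; open, the fingers measure 114 mm over their backs; the gripper's body (76 mm by 85 mm) begins 54 mm behind the grasp point. The pads swing forward as they close: fully open they stand 13 mm farther back than shut.
Start: joints at [67.684, 17.813, 0.802, 86.603, -0.252, 75.585, -1.558], TCP at [0.187, -0.517, 0.231] pointing down, gripper open.
Joint ranges: [-154.91, 154.91], [-16.99, 109.72], [-72.82, 74.43], [7.12, 147.25], [-82.49, 262.49], [11.32, 116.49], [-174.64, 174.64]. Speed limits (degrees/s): [159.86, 159.86, 180, 180, 180, 180, 180].

### API

Orientations are given as a 3x3 rotation matrix whose columns are the frame's x, y, z axes.
In Python, from bench import ctrl, imaging, order gives the robot as it stands. The module is installed in compiled form; this text tells all that it offers.
- The arm moves only by the shell command python3 -m inch 'ROWS' [FORCE]. ROWS is JSON, a list of rows, each a list of 3 entries, a list of its own where there are three numbers: the shift along the tool's x, y, z as a fraction of full scale, then the turn, a rotation vector about the tool's x, y, z as a fraction of full scale, then the opening, from -1 (shut) to 1 (fully open). In form: [[[tx, ty, tz], [wx, wy, wz], jaw], ...]. A call has 1 to 8 rows; each row shifts and turns the commanded pose from where the row before left it, along the tool's axes as they then stand; what a row does not reach is not made up. Full scale, the value 1, is 0.3 m for a shift and 180 degrees for a turn. A row lasts 1/8 s, in which the tool goes at most 62.5 mm and 10.7 degrees, less where a joint would pass 70% of its speed; a pose out of reach is approached as far as the arm can. A call with a number of a shift or a turn outside -1 to 1 is refused whole. A call with a gripper value outside its range is refused whole. The fingers move at their own pace and stop on an object; FORCE is the grip in N (left out, the last holds). Time passes only in rows, so rows that do not move let the fingers close. It gives the time, the measured TCP pose, the force and the opening at its end, in the units of the state.
- ctrl.get_state(): the state, without advancing time (a new reading comes with each control period).
- imaging.get_image(name): name is "side" or "top"; returns a dict with "color" (420x560x3 uint8, blue, green, red), "camera_matrix" (3x3 intrinsics, pixels), "dist_coeffs" ([k1, k2, p1, p2, k3] as OpenCV has them; the pictures are not rectified), "T" (4x4, takes a point from camera to world coordinates). Camera axes: x right, y down, z forward; pixel columns grow to the right and rows downward; lengths in m; the calibration is good to about 2 mm. A picture is of the moment at which its call begins. There is no depth.
- order.sign_off(): hands the job in, once; it reports no verdict.
The state is a dict: "time": time; "joints": joint angles; "joint_vel": joint speeds; "joint_efforts": joint torques, N m; "tcp_pos": TCP position; "tcp_rot": TCP orientation; "ft_force": force on the tool from outside, world axes, zero at the start; "wrist_torque": the same for the moment, N m; "width": finger opening in m.
Only numpy, scipy, OpenCV 4.12 (cv2) and the standard library are available. Lean on these libraries where they do the work, as an engineer would, in place of code of your own. Each camera call takes 0.05 s, during which the arm holds its last target.

### The job

Put the two flat battery packs from the table into the charger, first the long one into bay 1 (one dot, beside the power supply), then the short one into bay 2, each pushed fully home and let go so that it locks; the charger charges them in the order they go in. Then squeeze the two side catches of the charged pack in bay 3 together, lift it straight out and finish holding it still and upright by its squeezed catches, its foot at least 5 cm above the charger's deck: do not put it down or let go. Leave the other things on the table where they are.

Things in the scene. Friction and masses are not known exactly. Their poses are not given: they have to be found in the camera images.
- charger: Grey three-bay battery charger, fixed: a low block 76 mm (x) by 352 mm (y), bays in a row along y. Origin on the table under the middle of bay 2; -x faces the robot; the +y end is the power supply (60 mm long, 64 mm high, dark display). The deck round the bays is 51.5 mm high, from y = -146 to 146 mm. White raised dots on the -x edge of the deck number the bays.
- bay1 (a point): Bay 1 (one dot), beside the power supply, empty. Point: centre of its mouth, level with the deck; axes as the charger's. Pocket 39 mm (x) by 49 mm (y), 41.5 mm deep, 1.5 mm chamfer. A pack that is home stands on the pocket's floor: its head 0.5 mm over the deck, its centre 3.5 mm over this point.
- bay2 (a point): Bay 2 (two dots), the middle one, 92 mm from bay 1, empty; form, point and axes as bay 1. Below a 10 mm lip on the two x sides of every bay are recesses: a home pack's hooks spring out under the lip when its catches are let go. With the catches squeezed a pack passes freely; pushed in unsqueezed, it snaps in.
- bay3 (a point): Bay 3 (three dots), at the end away from the power supply, 92 mm beyond bay 2; form, point and axes as bay 1. It holds the charged pack, locked in.
- long_pack_center (a point): Flat long battery pack, dark with grey catches, upright on the table right of the charger. Head 48 mm (x) by 80 (y) by 48 high, over a foot 36 (x) by 46 (y) by 42 high, tapered at the end. Point: middle, 45 mm over the foot's underside. A catch on its +x and -x sides, centred 24 mm above the point; 60 mm across both, 49 squeezed. Fits either way round. About 440 g.
- short_pack_center (a point): Flat short battery pack, upright on the table right of the charger. As the long pack (same foot, height, catches and point) but its head is 48 mm (x) by 52 mm (y) by 48 mm high. Every catch is a ribbed grey pad 26 mm (y) by 22 mm high. x runs from catch to catch, z up. Fits either way round. About 280 g.
- ready_pack_center (a point): Charged battery pack, standing locked in bay 3; same make, size, catches and point as the short pack. Its hooks hold it against a firm pull until both catches are squeezed. About 280 g.
- ready_pack_near_catch (a joint): Catch on the -x side of the charged pack: 0 m = out (locked), 0.0055 m = squeezed fully in. The catches of all packs slide straight in against a spring (3 N to start, 7 N fully in) and spring out when let go.
- ready_pack_far_catch (a joint): Catch on the +x side of the charged pack: 0 m = out (locked), 0.0055 m = squeezed fully in.
- ink_bottle_center (a point): Bystander: white stencil-ink bottle, 36 mm across, 115 mm tall, upright; point half-way up.
- string_reel_center (a point): Bystander: string reel lying flat, 104 mm across, 42 mm high; point at its centre.
- awl_center (a point): Bystander: awl with a wooden handle, lying, about 145 mm long, 21 mm high; point inside the handle, 30 mm from where the spike (to +x) begins.
- starting_clamp_center (a point): Bystander: metal starting clamp lying in front of the charger, about 90 by 20 mm, 25 mm high; point at its middle.
- pliers_center (a point): Bystander: long-nose pliers lying flat, about 165 mm long, 14 mm high; point near their pivot, on the handle side.
- grip_jar_center (a point): Bystander: clear jar of grip rolls with a dark lid, 116 mm across, 142 mm tall, left of the charger; point half-way up.
There are look-alikes about, which are no part of the job. What is shaped like the part that bears short_pack_center but orange, pink or red is not meant.

How it is judged:
By the outcome, as a careful person would: the job done as asked, in the order asked, and still so for the second after the job is handed in, while the arm keeps its last pose, push and grip.
It also fails if it takes over 69 s, if anything falls off the work surface, if the arm or the gripper's body presses on something with over 40 N, if the wrist force passes 120 N, or if a joint passes its speed limit or range.

## Working session

There is one attempt and no reset: what is moved stays moved. The work goes in short steps, Python scripts to look and compute and a shell command to move; the robot and the scene stay as the last step left them, time stands still between calls to the robot, and variables do not carry over. Pictures are saved under pics/ and viewed, and the job is handed in when it is done.

```bash
mkdir -p pics
python3 - <<'E'
from bench import ctrl, imaging, order
import cv2,numpy as np
s=ctrl.get_state()
for k,v in s.items(): print(k,np.round(np.array(v),4).tolist())
for n in("top","side"):
    im=imaging.get_image(n); cv2.imwrite(f"pics/{n}0.png",im["color"]); np.savez(f"pics/{n}0.npz",**im)
    print(n,np.round(im["camera_matrix"],1).tolist(),im["dist_coeffs"],np.round(im["T"],4).tolist())
E
```

```text
time 0.0
joints [67.6854, 17.8624, 0.8033, 86.6926, -0.2515, 75.5849, -1.5582]
joint_vel [0.0039, 0.1164, -0.1261, 0.1116, -0.0216, -0.0048, 0.0187]
joint_efforts [0.0002, -37.9919, 0.1459, -23.0596, 0.0121, 0.0135, 0.0]
tcp_pos [0.1872, -0.5164, 0.2302]
tcp_rot [[0.9401, 0.3408, -0.0009], [0.3408, -0.9401, 0.0022], [-0.0001, -0.0024, -1.0]]
ft_force [-0.4248, 0.5283, -0.2812]
wrist_torque [0.0243, 0.0234, 0.0847]
width 0.0854
top [[532.6, 0.0, 271.9], [0.0, 532.6, 207.6], [0.0, 0.0, 1.0]] [0.00638938 0.         0.         0.         0.        ] [[-0.0167, -0.9966, 0.0801, 0.3832], [-0.9998, 0.0163, -0.0064, 0.0061], [0.005, -0.0802, -0.9968, 1.5481], [0.0, 0.0, 0.0, 1.0]]
side [[434.8, 0.0, 281.8], [0.0, 434.8, 211.3], [0.0, 0.0, 1.0]] [-0.00693257  0.          0.          0.          0.        ] [[-0.8925, -0.2586, 0.3696, 0.0688], [-0.4511, 0.5128, -0.7305, 0.8472], [-0.0006, -0.8186, -0.5743, 0.7417], [0.0, 0.0, 0.0, 1.0]]
```

View pics/top0.png

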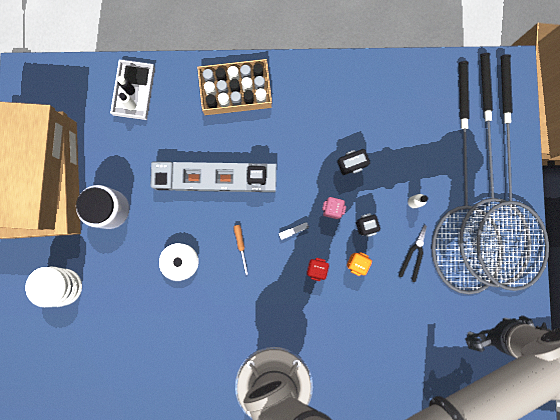

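View pics/side0.png

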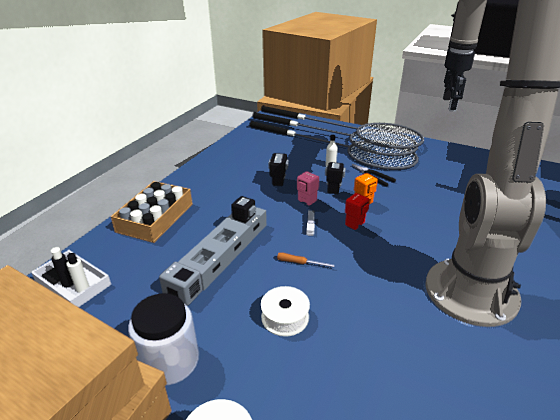

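The top view shows the charger at (152–276, 163–192) with its PSU at the left end. The long dark pack is at (353,161) and the short dark pack at (369,225). The look-alikes are pink (334,208), red (318,269) and orange (360,264). I'll enlarge these to confirm.

Run:
```python
import cv2,numpy as np
t=cv2.imread("pics/top0.png"); s=cv2.imread("pics/side0.png")
a=cv2.resize(t[140:290,300:440],None,fx=4,fy=4,interpolation=cv2.INTER_CUBIC); cv2.imwrite("pics/c1.png",a)
b=cv2.resize(t[150:205,145:285],None,fx=5.6,fy=5.6,interpolation=cv2.INTER_CUBIC)
c=cv2.resize(s[130:240,230:400],None,fx=4.5,fy=4.5,interpolation=cv2.INTER_CUBIC)
cv2.imwrite("pics/c2.png",b);cv2.imwrite("pics/c3.png",c)
```

```text
(no output)
```

View pics/c1.png

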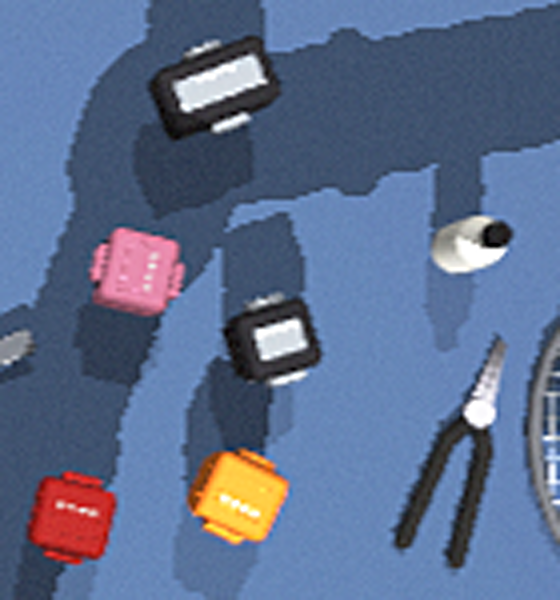

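View pics/c2.png

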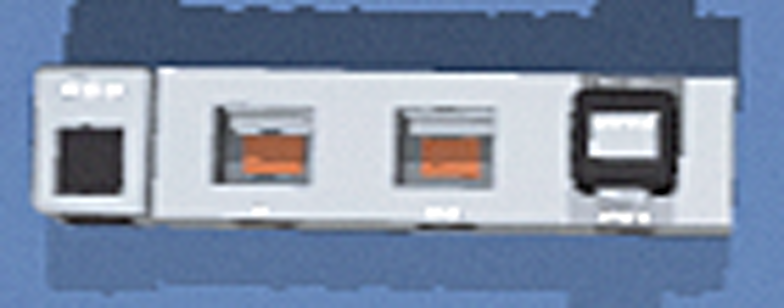

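View pics/c3.png

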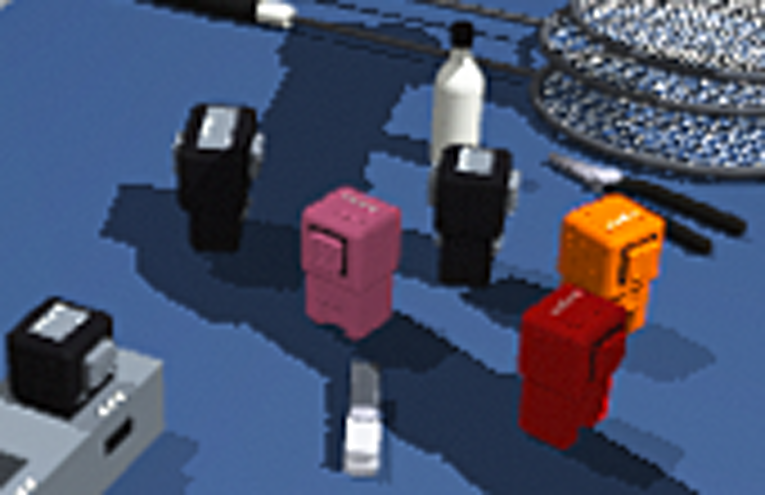

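```bash
cat > h.py <<'E'
import cv2,numpy as np
def load(n): return dict(np.load(f"pics/{n}.npz"))
def cast(im,uv,z):
    uv=np.asarray(uv,float).reshape(-1,1,2)
    n=cv2.undistortPoints(uv,im["camera_matrix"],im["dist_coeffs"]).reshape(-1,2)
    d=np.c_[n,np.ones(len(n))]@im["T"][:3,:3].T; o=im["T"][:3,3]
    return o+d*((z-o[2])/d[:,2])[:,None]
def proj(im,P):
    Ti=np.linalg.inv(im["T"]); r,_=cv2.Rodrigues(Ti[:3,:3])
    return cv2.projectPoints(np.asarray(P,float).reshape(-1,1,3),r,Ti[:3,3],im["camera_matrix"],im["dist_coeffs"])[0].reshape(-1,2)
def label(im,box,thr=150):
    # sub-pixel centroid/rect of the bright label inside a dark head
    u0,v0,u1,v1=box; S=8
    g=cv2.cvtColor(im["color"],cv2.COLOR_BGR2GRAY)[v0:v1,u0:u1]
    G=cv2.resize(g,None,fx=S,fy=S,interpolation=cv2.INTER_CUBIC)
    m=(G>thr).astype(np.uint8)
    cs,_=cv2.findContours(m,cv2.RETR_EXTERNAL,cv2.CHAIN_APPROX_NONE)
    return [((c.reshape(-1,2)+.5)/S-.5+[u0,v0]) for c in cs if cv2.contourArea(c)>S*S*6]
def rect(P):
    r=cv2.minAreaRect(P[:,:2].astype(np.float32)*1000); return r
E
python3 - <<'E'
from h import *
im=load("top0")
for nm,box,z in (("long",(332,144,374,180),.09),("short",(354,210,384,240),.09),("ready",(244,162,270,188),.10)):
    for c in label(im,box):
        P=cast(im,c,z); r=rect(P)
        print(nm,c.mean(0).round(1),np.round(P.mean(0),4),[np.round(x,1) for x in r])
g=cv2.cvtColor(im["color"],cv2.COLOR_BGR2GRAY)
for u in (190,215,240): print(u,g[158:200,u].tolist())
print(g[180,262:284].tolist(), g[170,262:284].tolist())
E
```

```text
long [357.3 170.2] [ 0.6001 -0.2408  0.09  ] [array([ 600.1, -241. ]), array([ 6.6, 26.6]), np.float64(20.6)]
long [354.5 160.4] [ 0.6278 -0.2338  0.09  ] [array([ 627.9, -233.6]), array([23. , 62.5]), np.float64(19.7)]
long [350.5 151.5] [ 0.6528 -0.2234  0.09  ] [array([ 653. , -223.2]), array([ 4.7, 21.9]), np.float64(21.0)]
short [372.  234.1] [ 0.4232 -0.276   0.09  ] [array([ 422.9, -276. ]), array([ 6.5, 27.4]), np.float64(13.0)]
short [369.5 224.4] [ 0.4499 -0.27    0.09  ] [array([ 449.9, -270.3]), array([22.5, 33.4]), np.float64(14.8)]
short [365.8 214.9] [ 0.4761 -0.2605  0.09  ] [array([ 476.3, -260.4]), array([ 5. , 19.2]), np.float64(9.4)]
ready [256.  173.7] [0.5934 0.0389 0.1   ] [array([593.5,  39.3]), array([33.9, 22.1]), np.float64(89.1)]
ready [260.5 164.4] [0.619  0.0263 0.1   ] [array([619.2,  26.1]), array([22.6,  4.2]), np.float64(89.1)]
ready [256.2 177.5] [0.5831 0.0385 0.1   ] [array([589.7,  37.7]), array([71. , 68.4]), np.float64(89.1)]
190 [83, 79, 75, 63, 195, 227, 220, 217, 219, 217, 218, 178, 143, 188, 189, 205, 102, 110, 112, 110, 152, 145, 151, 111, 109, 231, 220, 218, 204, 255, 243, 84, 107, 110, 110, 115, 113, 117, 111, 110, 109, 110]
215 [85, 79, 79, 67, 100, 236, 225, 222, 220, 220, 225, 185, 160, 165, 161, 167, 157, 160, 156, 160, 159, 155, 157, 136, 136, 186, 226, 219, 217, 220, 231, 184, 140, 83, 112, 115, 111, 112, 108, 114, 110, 114]
240 [82, 81, 75, 77, 60, 195, 227, 221, 219, 220, 220, 221, 220, 222, 221, 218, 220, 221, 223, 220, 221, 222, 220, 221, 219, 219, 218, 217, 219, 221, 225, 209, 135, 131, 108, 112, 113, 110, 113, 112, 110, 106]
[57, 63, 44, 15, 190, 232, 223, 221, 221, 224, 219, 223, 226, 190, 136, 127, 130, 133, 132, 131, 130, 127] [162, 54, 47, 17, 106, 205, 230, 224, 223, 219, 221, 222, 228, 185, 134, 127, 132, 129, 127, 127, 134, 129]
```

Run:
```python
from h import *
im=load("top0")
g=cv2.GaussianBlur(cv2.cvtColor(im["color"],cv2.COLOR_BGR2GRAY),(0,0),0.7).astype(float)
def edge(line,thr):  # first crossing, subpixel
    for i in range(len(line)-1):
        a,b=line[i],line[i+1]
        if (a-thr)*(b-thr)<0: return i+(thr-a)/(b-a)
far=[];near=[]
for u in range(178,246,3):
    e=edge(g[156:172,u],145); far.append((u,156+e))
    col=g[184:200,u][::-1]; e=edge(col,175) ; near.append((u,199-e))
end=[]
for v in range(168,188):
    e=edge(g[v,268:282],178)
    if e: end.append((268+e,v))
for nm,p in(("far",far),("near",near),("end",end)):
    P=cast(im,p,.0515)[:,:2]*1000
    l=cv2.fitLine(P.astype(np.float32),cv2.DIST_HUBER,0,.01,.01).ravel()
    print(nm,l.round(4),"ang",np.degrees(np.arctan2(l[1],l[0])).round(2))
    if nm!="end": print([ (y,round(float(l[2]+(y-l[3])*l[0]/l[1]),1)) for y in (39.3,131,223)])
    print(np.abs((P-l[2:])@[l[1],-l[0]]).max().round(2))
# pockets: dark/orange region vs deck bright (>205)
for nm,box in(("bay1",(180,166,204,188)),("bay2",(212,166,238,188))):
    u0,v0,u1,v1=box
    G=cv2.resize(g[v0:v1,u0:u1],None,fx=8,fy=8,interpolation=cv2.INTER_LINEAR)
    m=(G<195).astype(np.uint8); cs,_=cv2.findContours(m,cv2.RETR_EXTERNAL,cv2.CHAIN_APPROX_NONE)
    for c in cs:
        if cv2.contourArea(c)>64*40:
            p=(c.reshape(-1,2)+.5)/8-.5+[u0,v0]; P=cast(im,p,.0515); print(nm,[np.round(x,1) for x in rect(P)])
# dark heads
for nm,box,z in (("long",(332,144,374,180),.09),("short",(354,210,384,240),.09),("ready",(244,162,270,188),.1)):
    u0,v0,u1,v1=box
    G=cv2.resize(im["color"][v0:v1,u0:u1].max(2),None,fx=8,fy=8,interpolation=cv2.INTER_CUBIC)
    m=(G<62).astype(np.uint8); cs,_=cv2.findContours(m,cv2.RETR_EXTERNAL,cv2.CHAIN_APPROX_NONE)
    c=max(cs,key=cv2.contourArea); p=(c.reshape(-1,2)+.5)/8-.5+[u0,v0]; P=cast(im,p,z); print(nm,"head",[np.round(x,1) for x in rect(P)])
# ready label tight
for c in label(im,(248,166,266,182),150): print("rl",[np.round(x,1) for x in rect(cast(im,c,.1))])
# side view labels
s=load("side0")
for nm,P in (("long",(.6279,-.2336,.09)),("short",(.4499,-.2703,.09)),("ready",(.5935,.0393,.1)),("bay1",(.596,.223,.0515))): print(nm,proj(s,P).round(1))
```

```text
far [3.220000e-02 9.995000e-01 6.355103e+02 1.671943e+02] ang 88.16
[(39.3, 631.4), (131, 634.3), (223, 637.3)]
0.53
near [3.330000e-02 9.994000e-01 5.592612e+02 1.728525e+02] ang 88.09
[(39.3, 554.8), (131, 557.9), (223, 560.9)]
0.72
end [ 9.997000e-01 -2.550000e-02  5.870933e+02 -1.380830e+01] ang -1.46
0.54
bay1 [array([598.5, 223.4]), array([54.3, 43.5]), np.float64(88.1)]
bay2 [array([595.5, 131.4]), array([54. , 43.8]), np.float64(88.8)]
long head [array([ 624.3, -229.8]), array([53.3, 87.5]), np.float64(20.7)]
short head [array([ 448.2, -263. ]), array([49.8, 61.8]), np.float64(16.4)]
ready head [array([590.3,  38.5]), array([51.6, 51.6]), np.float64(88.0)]
rl [array([593.5,  39.3]), array([33.9, 22.1]), np.float64(89.1)]
long [[278.3 158.8]]
short [[335.4 166.2]]
ready [[242.7 202. ]]
bay1 [[203.5 256.4]]
```

The packs meant are the dark ones with grey catches: long at top-view (354.5,160.4), short at (369.5,224.4). Pink, red and orange are decoys. The side-view label positions match the top-view positions to about 1 px. Measured values:

| Item | Position (mm) | Yaw |
|---|---|---|
| Long pack | (627.9, -233.6) | 19.8° |
| Short pack | (449.9, -270.3) | 14° |
| Charger | – | -1.85° |
| Bay 1 | (598.9, 223.3) | – |
| Bay 2 | (595.9, 131.4) | – |
| Bay 3 | (593.1, 39.4) | – |

I'll turn the tool first.

```bash
cat > go.py <<'E'
# usage: go.py x y z(mm, TCP) heading_of_tool_y(deg): prints the needed turn & shift (full-scale fractions) , turn-then-shift
import sys,numpy as np
from scipy.spatial.transform import Rotation as R
from bench import ctrl
s=ctrl.get_state(); p=np.array(s["tcp_pos"])*1000; M=np.array(s["tcp_rot"])
a=[float(v) for v in sys.argv[1:5]]
h=np.radians(a[3]); y=np.array([np.cos(h),np.sin(h),0]); z=np.array([0,0,-1.]); T=np.c_[np.cross(y,z),y,z]
w=R.from_matrix(M.T@T).as_rotvec(degrees=True)
d=np.array(a[:3])-p
print("t",round(s["time"],2),"pos",p.round(1),"yhead",round(float(np.degrees(np.arctan2(M[1,1],M[0,1]))),2),"F",np.round(s["ft_force"],1),"w",round(s["width"]*1000,1))
print("turn total",(w/180).round(4),"shift total (tool axes after turn)",(T.T@d/300).round(4),"now axes",(M.T@d/300).round(4),"mm",d.round(1))
E
python3 -m inch '[[[0,0,0],[0,0,-0.058],1],[[0,0,0],[0,0,-0.058],1],[[0,0,0],[0,0,-0.058],1],[[0,0,0],[0,0,-0.058],1],[[0,0,0],[0,0,-0.058],1],[[0,0,0],[0,0,-0.058],1],[[0,0,0],[0,0,-0.058],1],[[0,0,0],[0,0,-0.058],1]]' 60
python3 go.py 627.9 -233.6 170 19.8
```

```text
time: 1.1
tcp_pos: [0.1873, -0.5167, 0.2306]
tcp_rot: [[-0.238, 0.971, -0.001], [0.971, 0.238, 0.001], [0.001, -0.0, -1.0]]
ft_force: [-0.9, -0.1, 0.9]
width: 0.0858
t 1.1 pos [ 187.3 -516.7  230.6] yhead 13.79 F [-0.9 -0.1  0.9] w 85.8
turn total [-0.     -0.0005 -0.0334] shift total (tool axes after turn) [0.3902 1.7016 0.2021] now axes [0.5659 1.6515 0.2026] mm [440.6 283.1 -60.6]
```

```bash
python3 -m inch '[[[0,0,0],[0,0,-0.0334],1],[[0.043,0.185,0],[0,0,0],1],[[0.043,0.185,0],[0,0,0],1],[[0.043,0.185,0],[0,0,0],1],[[0.043,0.185,0],[0,0,0],1],[[0.043,0.185,0.02],[0,0,0],1],[[0.043,0.185,0.02],[0,0,0],1],[[0.043,0.185,0.02],[0,0,0],1]]'
python3 go.py 627.9 -233.6 130 19.8
```

```text
time: 2.1
tcp_pos: [0.5247, -0.3015, 0.2126]
tcp_rot: [[-0.333, 0.943, -0.001], [0.943, 0.333, -0.0], [0.0, -0.001, -1.0]]
ft_force: [0.4, -0.1, -0.2]
width: 0.0854
t 2.1 pos [ 524.7 -301.5  212.6] yhead 19.43 F [ 0.4 -0.1 -0.2] w 85.4
turn total [-0.0003 -0.0001 -0.002 ] shift total (tool axes after turn) [0.0965 0.4005 0.2753] now axes [0.099  0.4001 0.275 ] mm [103.2  67.9 -82.6]
```

```bash
python3 -m inch '[[[0.033,0.1335,0.05],[0,0,-0.002],1],[[0.033,0.1335,0.06],[0,0,0],1],[[0.033,0.1335,0.06],[0,0,0],1],[[0,0,0.05],[0,0,0],1],[[0,0,0.05],[0,0,0],1],[[0,0,0],[0,0,0],1]]'
python3 go.py 627.9 -233.6 45 19.8
python3 - <<'E'
from bench import imaging
from h import *
out=[]
for n,b in(("top",(310,120,400,200)),("side",(230,90,350,210))):
    im=imaging.get_image(n); np.savez(f"pics/{n}1.npz",**im); out.append(cv2.resize(im["color"][b[1]:b[3],b[0]:b[2]],(400,400),interpolation=cv2.INTER_CUBIC))
cv2.imwrite("pics/p1.png",np.hstack(out))
E
```

```text
time: 2.85
tcp_pos: [0.6244, -0.2359, 0.1304]
tcp_rot: [[-0.337, 0.942, -0.004], [0.942, 0.337, -0.0], [0.001, -0.004, -1.0]]
ft_force: [-0.3, -0.1, 0.3]
width: 0.0852
t 2.85 pos [ 624.4 -235.9  130.4] yhead 19.67 F [-0.3 -0.1  0.3] w 85.2
turn total [-0.0014 -0.0003 -0.0007] shift total (tool axes after turn) [0.0032 0.0136 0.2846] now axes [0.0029 0.0148 0.2846] mm [  3.5   2.3 -85.4]
```

View pics/p1.png

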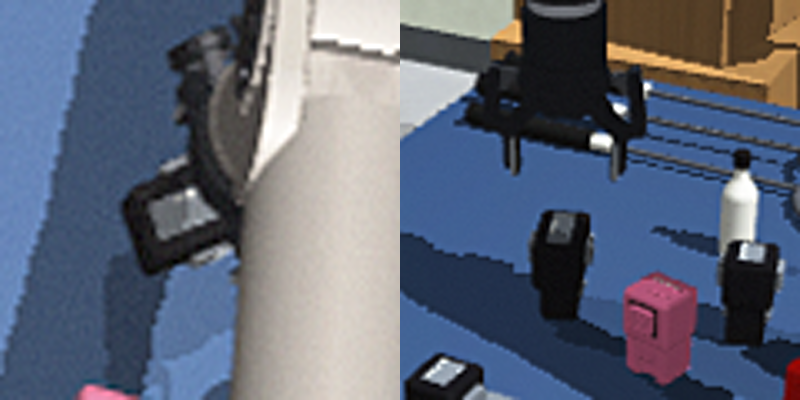

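The side view shows the open fingers straddling the long pack from above. Now descending.

```bash
python3 -m inch '[[[0.003,0.0138,0.05],[-0.0014,0,-0.0007],1],[[0,0,0.08],[0,0,0],1],[[0,0,0.08],[0,0,0],1],[[0,0,0.05],[0,0,0],1],[[0,0,0],[0,0,0],1]]'
python3 go.py 627.9 -233.6 45 19.8
```

```text
time: 3.58
tcp_pos: [0.6296, -0.2314, 0.0527]
tcp_rot: [[-0.341, 0.94, 0.001], [0.94, 0.341, 0.002], [0.002, 0.002, -1.0]]
ft_force: [-0.3, 0.7, 0.1]
width: 0.0853
t 3.58 pos [ 629.6 -231.4   52.7] yhead 19.95 F [-0.3  0.7  0.1] w 85.3
turn total [ 0.0007 -0.0006  0.0008] shift total (tool axes after turn) [-0.0049 -0.0077  0.0258] now axes [-0.005  -0.0077  0.0257] mm [-1.7 -2.2 -7.7]
```

```bash
python3 -m inch '[[[-0.005,-0.007,0.025],[0,0,0],1],[[0,0,0],[0,0,0],1],[[0,0,0],[0,0,0],1]]'
python3 go.py 627.9 -233.6 45 19.8
python3 -m inch '[[[0,0,0],[0,0,0],-1],[[0,0,0],[0,0,0],-1],[[0,0,0],[0,0,0],-1],[[0,0,0],[0,0,0],-1],[[0,0,0],[0,0,0],-1],[[0,0,0],[0,0,0],-1]]' 60
python3 go.py 627.9 -233.6 45 19.8
```

```text
time: 3.95
tcp_pos: [0.6296, -0.234, 0.0474]
tcp_rot: [[-0.341, 0.94, 0.005], [0.94, 0.341, 0.001], [-0.001, 0.005, -1.0]]
ft_force: [0.6, 0.3, 0.3]
width: 0.0851
t 3.95 pos [ 629.6 -234.    47.4] yhead 19.94 F [0.6 0.3 0.3] w 85.1
turn total [0.0017 0.0002 0.0008] shift total (tool axes after turn) [ 0.0031 -0.0048  0.008 ] now axes [ 0.0031 -0.0049  0.008 ] mm [-1.7  0.4 -2.4]
time: 4.7
tcp_pos: [0.6296, -0.2343, 0.0484]
tcp_rot: [[-0.341, 0.94, 0.005], [0.94, 0.341, 0.0], [-0.001, 0.005, -1.0]]
ft_force: [-1.8, -0.7, 5.4]
width: 0.0473
t 4.7 pos [ 629.6 -234.3   48.4] yhead 19.93 F [-1.8 -0.7  5.4] w 47.3
turn total [0.0016 0.0005 0.0007] shift total (tool axes after turn) [ 0.004  -0.0046  0.0113] now axes [ 0.004  -0.0047  0.0113] mm [-1.7  0.7 -3.4]
```

```bash
python3 -m inch '[[[0,0,-0.05],[0,0,0],-1],[[0,0,-0.15],[0,0,0],-1],[[0,0,-0.15],[0,0,0],-1],[[0,0,-0.12],[0,0,0],-1],[[0,0,0],[0,0,0.0404],-1],[[0,0,0],[0,0,0.0404],-1],[[0,0,0],[0,0,0.0404],-1]]'
python3 go.py 598.9 223.3 190 -1.85
```

```text
time: 5.58
tcp_pos: [0.6281, -0.2336, 0.1873]
tcp_rot: [[0.036, 0.999, 0.003], [0.999, -0.036, 0.002], [0.002, 0.003, -1.0]]
ft_force: [0.3, 0.6, -3.2]
width: 0.0478
t 5.58 pos [ 628.1 -233.6  187.3] yhead -2.08 F [ 0.3  0.6 -3.2] w 47.8
turn total [ 0.0008 -0.0007 -0.0013] shift total (tool axes after turn) [ 1.519  -0.1464 -0.0089] now axes [ 1.5184 -0.1526 -0.0057] mm [-29.2 456.9   2.7]
```

```bash
python3 -m inch '[[[0.18,-0.0185,0],[0,0,0],-1],[[0.19,-0.0185,0],[0,0,0],-1],[[0.19,-0.0185,0],[0,0,0],-1],[[0.19,-0.0185,0],[0,0,0],-1],[[0.19,-0.0185,0],[0,0,0],-1],[[0.19,-0.0185,0],[0,0,0],-1],[[0.19,-0.0185,0],[0,0,0],-1],[[0.18,-0.0185,0],[0,0,0],-1]]'
python3 -m inch '[[[0,0,0],[0,0,0],-1],[[0,0,0],[0,0,0],-1]]'
python3 go.py 598.9 223.3 170 -1.85
python3 - <<'E'
from bench import imaging
from h import *
out=[]
for n,b in(("top",(140,110,280,210)),("side",(150,100,290,310))):
    im=imaging.get_image(n); np.savez(f"pics/{n}2.npz",**im); out.append(cv2.resize(im["color"][b[1]:b[3],b[0]:b[2]],None,fx=2.85,fy=2.85,interpolation=cv2.INTER_CUBIC))
h=max(o.shape[0] for o in out)
cv2.imwrite("pics/p2.png",np.hstack([cv2.copyMakeBorder(o,0,h-o.shape[0],0,0,0) for o in out]))
E
```

```text
time: 6.58
tcp_pos: [0.598, 0.2193, 0.1881]
tcp_rot: [[0.032, 0.999, 0.003], [0.999, -0.032, 0.001], [0.002, 0.003, -1.0]]
ft_force: [1.2, -0.6, -3.2]
width: 0.0473
time: 6.82
tcp_pos: [0.5985, 0.2169, 0.1878]
tcp_rot: [[0.031, 0.999, 0.003], [1.0, -0.031, -0.0], [-0.0, 0.003, -1.0]]
ft_force: [-0.3, -1.3, -3.4]
width: 0.0475
t 6.83 pos [598.5 216.9 187.8] yhead -1.81 F [-0.3 -1.3 -3.4] w 47.5
turn total [0.001  0.     0.0002] shift total (tool axes after turn) [0.0214 0.0006 0.0594] now axes [0.0214 0.0004 0.0594] mm [  0.4   6.4 -17.8]
```

View pics/p2.png

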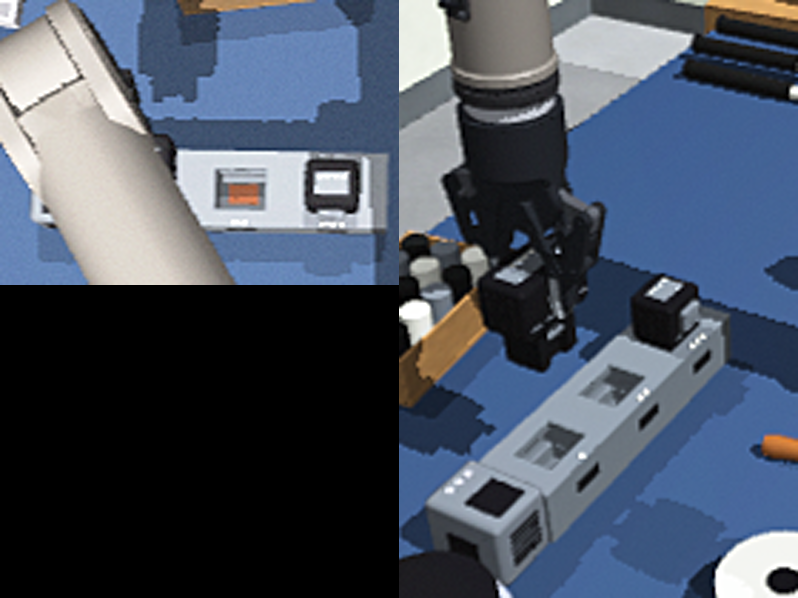

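```bash
python3 -m inch '[[[0.0175,0.001,0.08],[0.001,0,0],-1],[[0,0,0.1],[0,0,0],-1],[[0,0,0.08],[0,0,0],-1],[[0,0,0],[0,0,0],-1],[[0,0,0],[0,0,0],-1]]'
python3 go.py 598.9 222.1 60 -1.85
python3 - <<'E'
from bench import imaging
from h import *
n,b="side",(150,150,290,310)
im=imaging.get_image(n); np.savez(f"pics/{n}3.npz",**im)
cv2.imwrite("pics/p3.png",cv2.resize(im["color"][b[1]:b[3],b[0]:b[2]],None,fx=3.7,fy=3.7,interpolation=cv2.INTER_CUBIC))
E
```

```text
time: 7.55
tcp_pos: [0.6007, 0.2218, 0.1115]
tcp_rot: [[0.034, 0.999, 0.003], [0.999, -0.034, 0.002], [0.002, 0.003, -1.0]]
ft_force: [0.7, 1.1, -4.1]
width: 0.0476
t 7.55 pos [600.7 221.8 111.5] yhead -1.98 F [ 0.7  1.1 -4.1] w 47.6
turn total [ 0.0009 -0.0007 -0.0007] shift total (tool axes after turn) [ 0.0009 -0.0061  0.1718] now axes [ 0.0006 -0.0066  0.1717] mm [ -1.8   0.3 -51.5]
```

View pics/p3.png

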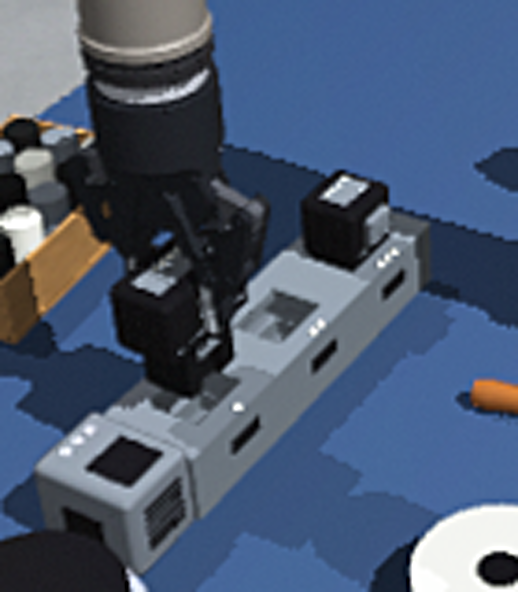

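```bash
python3 -m inch '[[[0.0005,-0.006,0.02],[0,0,0],-1],[[0,0,0.02],[0,0,0],-1],[[0,0,0],[0,0,0],-1]]'
python3 go.py 598.9 222.1 60 -1.85
python3 -m inch '[[[0,0,0.02],[0,0,0],-1],[[0,0,0],[0,0,0],-1]]'
python3 go.py 598.9 222.1 60 -1.85
```

```text
time: 7.98
tcp_pos: [0.5971, 0.2225, 0.0975]
tcp_rot: [[0.032, 0.999, -0.001], [0.999, -0.032, 0.001], [0.001, -0.001, -1.0]]
ft_force: [-0.6, -0.5, -3.7]
width: 0.0473
t 7.97 pos [597.1 222.5  97.5] yhead -1.85 F [-0.6 -0.5 -3.7] w 47.3
turn total [-0.0002 -0.0002 -0.    ] shift total (tool axes after turn) [-0.0012  0.006   0.1251] now axes [-0.0013  0.0061  0.1251] mm [  1.8  -0.4 -37.5]
time: 8.22
tcp_pos: [0.5981, 0.2227, 0.0919]
tcp_rot: [[0.033, 0.999, 0.001], [0.999, -0.033, 0.002], [0.002, 0.001, -1.0]]
ft_force: [1.1, 0.2, -4.1]
width: 0.0474
t 8.22 pos [598.1 222.7  91.9] yhead -1.87 F [ 1.1  0.2 -4.1] w 47.4
turn total [ 0.0004 -0.0005 -0.0001] shift total (tool axes after turn) [-0.002   0.0027  0.1063] now axes [-0.0022  0.0026  0.1063] mm [  0.8  -0.6 -31.9]
```

The foot is about 8 mm inside the mouth with no contact force. Continuing down.

```bash
python3 -m inch '[[[0,0.002,0.03],[0,0,0],-1],[[0,0,0.03],[0,0,0],-1],[[0,0,0],[0,0,0],-1]]'
python3 go.py 598.9 222.1 58.4 -1.85
python3 -m inch '[[[0,0,0.03],[0,0,0],-1],[[0,0,0.01],[0,0,0],-1],[[0,0,0],[0,0,0],-1]]'
python3 go.py 598.9 222.1 58.4 -1.85
```

```text
time: 8.6
tcp_pos: [0.5981, 0.2223, 0.0731]
tcp_rot: [[0.033, 0.999, -0.0], [0.999, -0.033, 0.001], [0.001, -0.0, -1.0]]
ft_force: [0.0, 0.4, -3.4]
width: 0.0473
t 8.6 pos [598.1 222.3  73.1] yhead -1.87 F [ 0.   0.4 -3.4] w 47.3
turn total [-0.0001 -0.0002 -0.0001] shift total (tool axes after turn) [-0.0006  0.0027  0.0489] now axes [-0.0006  0.0027  0.0489] mm [  0.8  -0.2 -14.7]
time: 8.98
tcp_pos: [0.5982, 0.2226, 0.0619]
tcp_rot: [[0.033, 0.999, 0.0], [0.999, -0.033, 0.001], [0.001, 0.0, -1.0]]
ft_force: [1.4, 0.2, -4.0]
width: 0.0476
t 8.97 pos [598.2 222.6  61.9] yhead -1.87 F [ 1.4  0.2 -4. ] w 47.6
turn total [ 0.0001 -0.0004 -0.0001] shift total (tool axes after turn) [-0.0016  0.0024  0.0117] now axes [-0.0017  0.0024  0.0117] mm [ 0.7 -0.5 -3.5]
```

Still free. I'll push on until the floor is felt.

```bash
python3 -m inch '[[[0,0,0.012],[0,0,0],-1],[[0,0,0],[0,0,0],-1]]'
python3 go.py 598.9 222.1 58.4 -1.85
python3 -m inch '[[[0,0,0.006],[0,0,0],-1],[[0,0,0],[0,0,0],-1]]'
python3 go.py 598.9 222.1 58.4 -1.85
```

```text
time: 9.22
tcp_pos: [0.5982, 0.223, 0.0586]
tcp_rot: [[0.032, 0.999, 0.001], [0.999, -0.032, 0.002], [0.002, 0.001, -1.0]]
ft_force: [-0.3, -0.0, -3.8]
width: 0.0476
t 9.22 pos [598.2 223.   58.6] yhead -1.86 F [-0.3 -0.  -3.8] w 47.6
turn total [ 0.0002 -0.0005 -0.    ] shift total (tool axes after turn) [-0.0028  0.0025  0.0008] now axes [-0.0028  0.0025  0.0008] mm [ 0.7 -0.9 -0.2]
time: 9.48
tcp_pos: [0.5983, 0.2231, 0.0584]
tcp_rot: [[0.033, 0.999, 0.001], [0.999, -0.033, 0.002], [0.002, 0.001, -1.0]]
ft_force: [-2.6, -0.1, 5.3]
width: 0.0476
t 9.47 pos [598.3 223.1  58.4] yhead -1.86 F [-2.6 -0.1  5.3] w 47.6
turn total [ 0.0004 -0.0005 -0.0001] shift total (tool axes after turn) [-0.0031  0.0022 -0.    ] now axes [-0.0031  0.0022 -0.    ] mm [ 0.6 -1.   0. ]
```

```bash
python3 -m inch '[[[0,0,0.008],[0,0,0],-1],[[0,0,0],[0,0,0],-1]]'
python3 -m inch '[[[0,0,0],[0,0,0],1],[[0,0,0],[0,0,0],1],[[0,0,0],[0,0,0],1],[[0,0,0],[0,0,0],1]]'
python3 go.py 598.9 222.1 200 -1.85
python3 -m inch '[[[0,0,-0.05],[0,0,0],1],[[0,0,-0.12],[0,0,0],1],[[0,0,-0.18],[0,0,0],1],[[0,0,-0.15],[0,0,0],1],[[0,0,0],[0,0,0],1]]'
python3 go.py 449.9 -270.3 200 14
python3 - <<'E'
from bench import imaging
from h import *
n,b="side",(150,150,290,310)
im=imaging.get_image(n); np.savez(f"pics/{n}4.npz",**im)
cv2.imwrite("pics/p4.png",cv2.resize(im["color"][b[1]:b[3],b[0]:b[2]],None,fx=3.7,fy=3.7,interpolation=cv2.INTER_CUBIC))
print(proj(im,[(.5988,.2233,.10)]))
E
```

```text
time: 9.72
tcp_pos: [0.5983, 0.2231, 0.0584]
tcp_rot: [[0.033, 0.999, 0.002], [0.999, -0.033, 0.001], [0.001, 0.002, -1.0]]
ft_force: [-5.6, -2.3, 15.3]
width: 0.0476
time: 10.22
tcp_pos: [0.5985, 0.2229, 0.0543]
tcp_rot: [[0.033, 0.999, 0.001], [0.999, -0.033, 0.002], [0.002, 0.001, -1.0]]
ft_force: [0.5, 0.3, 0.0]
width: 0.0854
t 10.22 pos [598.5 222.9  54.3] yhead -1.87 F [0.5 0.3 0. ] w 85.4
turn total [ 0.0003 -0.0005 -0.0001] shift total (tool axes after turn) [-0.0025  0.0014 -0.4857] now axes [-0.0017  0.0018 -0.4857] mm [  0.4  -0.8 145.7]
time: 10.85
tcp_pos: [0.6011, 0.2246, 0.2113]
tcp_rot: [[0.032, 0.999, 0.012], [0.999, -0.033, 0.007], [0.007, 0.012, -1.0]]
ft_force: [1.0, 0.4, 0.4]
width: 0.0856
t 10.85 pos [601.1 224.6 211.3] yhead -1.87 F [1.  0.4 0.4] w 85.6
turn total [ 0.0041 -0.0017 -0.0881] shift total (tool axes after turn) [-1.4787 -0.8881  0.0378] now axes [-1.6654 -0.4504  0.0207] mm [-151.2 -494.9  -11.3]
[[200.29550438 240.38599318]]
```

View pics/p4.png

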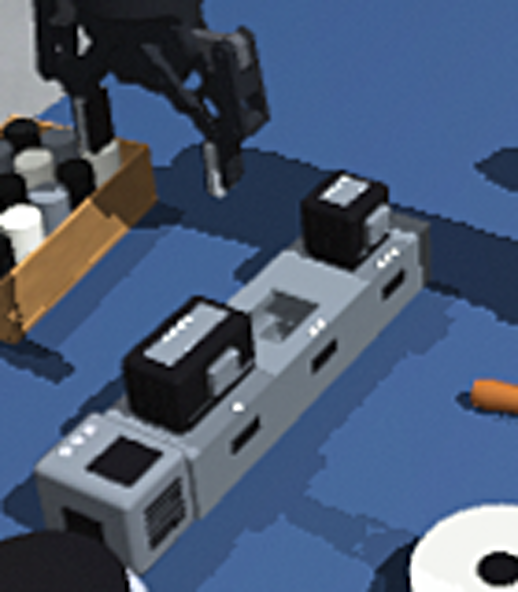

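The label sits at side-view (200.5,239.7) against a predicted (200.3,240.4) for a pack fully home, and the near catch is out. Next is the short pack.

```bash
python3 -m inch '[[[0,0,0],[0.002,-0.001,-0.044],1],[[0,0,0],[0.002,-0.001,-0.044],1],[[-0.15,-0.09,0],[0,0,0],1],[[-0.164,-0.0985,0],[0,0,0],1],[[-0.164,-0.0985,0],[0,0,0],1],[[-0.164,-0.0985,0],[0,0,0],1],[[-0.164,-0.0985,0],[0,0,0],1],[[-0.164,-0.0985,0],[0,0,0],1]]'
python3 -m inch '[[[-0.164,-0.0985,0],[0,0,0],1],[[-0.164,-0.0985,0],[0,0,0],1],[[-0.16,-0.096,0.05],[0,0,0],1],[[0,0,0.1],[0,0,0],1],[[0,0,0.05],[0,0,0],1],[[0,0,0],[0,0,0],1],[[0,0,0],[0,0,0],1]]'
python3 go.py 449.9 -270.3 45 14
python3 - <<'E'
from bench import imaging
from h import *
n,b="side",(260,90,400,250)
im=imaging.get_image(n); np.savez(f"pics/{n}5.npz",**im)
cv2.imwrite("pics/p5.png",cv2.resize(im["color"][b[1]:b[3],b[0]:b[2]],None,fx=3.7,fy=3.7,interpolation=cv2.INTER_CUBIC))
E
```

```text
time: 11.9
tcp_pos: [0.4973, -0.1037, 0.2066]
tcp_rot: [[-0.241, 0.97, -0.013], [0.97, 0.241, -0.006], [-0.003, -0.014, -1.0]]
ft_force: [1.1, 0.2, -0.8]
width: 0.0855
time: 12.78
tcp_pos: [0.4495, -0.2648, 0.1499]
tcp_rot: [[-0.244, 0.97, -0.009], [0.97, 0.244, -0.006], [-0.004, -0.011, -1.0]]
ft_force: [1.3, 0.2, -0.2]
width: 0.0854
t 12.78 pos [ 449.5 -264.8  149.9] yhead 14.11 F [ 1.3  0.2 -0.2] w 85.4
turn total [-0.0034  0.0013  0.0006] shift total (tool axes after turn) [-0.0183 -0.0032  0.3496] now axes [-0.0169  0.0005  0.3497] mm [   0.4   -5.5 -104.9]
```

View pics/p5.png

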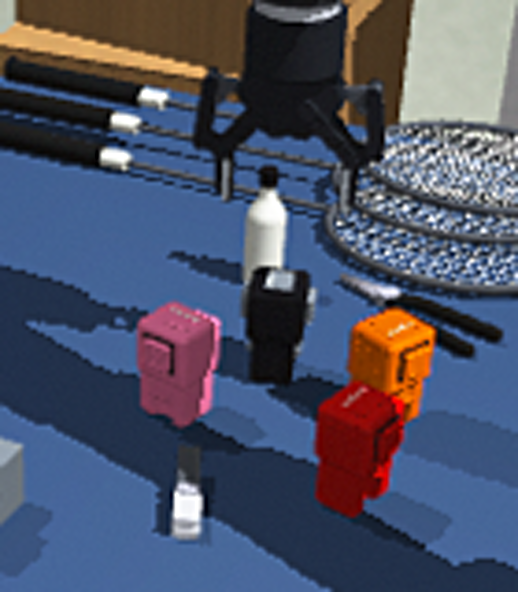

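```bash
python3 - <<'E'
from h import *
im=load("top0"); hsv=cv2.cvtColor(im["color"],cv2.COLOR_BGR2HSV)
for nm,lo,hi in(("orange",(10,150,120),(25,255,255)),("pink",(160,80,100),(176,180,255))):
    m=cv2.inRange(hsv,lo,hi); m[:, :300]=0
    cs,_=cv2.findContours(m,cv2.RETR_EXTERNAL,cv2.CHAIN_APPROX_NONE); c=max(cs,key=cv2.contourArea)
    P=cast(im,c.reshape(-1,2),.085)*1000
    h=np.radians(14); q=(P[:,:2]-[449.9,-270.3])@np.array([[np.cos(h),-np.sin(h)],[np.sin(h),np.cos(h)]])
    print(nm,rect(P/1000),"in pack frame x",q[:,0].min().round(),q[:,0].max().round(),"y",q[:,1].min().round(),q[:,1].max().round())
E
python3 -m inch '[[[-0.0170,0,0],[-0.0034,0.0013,0.0006],0.7],[[0,0,0],[0,0,0],0.7],[[0,0,0],[0,0,0],0.7]]'
python3 go.py 449.9 -270.3 45 14
```

```text
orange ((344.6449890136719, -237.9711151123047), (57.16862106323242, 60.11578369140625), 61.824058532714844) in pack frame x -127.0 -65.0 y 23.0 89.0
pink ((497.7773132324219, -173.57940673828125), (62.111412048339844, 55.13616943359375), 74.94051361083984) in pack frame x 39.0 102.0 y 50.0 115.0
time: 13.2
tcp_pos: [0.4496, -0.2708, 0.1493]
tcp_rot: [[-0.239, 0.971, -0.001], [0.971, 0.239, 0.0], [0.001, -0.001, -1.0]]
ft_force: [0.3, 0.5, -0.3]
width: 0.0727
t 13.2 pos [ 449.6 -270.8  149.3] yhead 13.84 F [ 0.3  0.5 -0.3] w 72.7
turn total [-0.0003 -0.0002 -0.0009] shift total (tool axes after turn) [0.0013 0.0013 0.3477] now axes [0.0011 0.0017 0.3477] mm [   0.3    0.5 -104.3]
```

Orange and pink lie clear of the finger lanes, and the jaw is at 72.7 mm. Descending.

```bash
python3 -m inch '[[[0.001,0.001,0.06],[0,0,0],0.7],[[0,0,0.1],[0,0,0],0.7],[[0,0,0.1],[0,0,0],0.7],[[0,0,0.07],[0,0,0],0.7],[[0,0,0],[0,0,0],0.7],[[0,0,0],[0,0,0],0.7]]'
python3 go.py 449.9 -270.3 46 14
```

```text
time: 13.95
tcp_pos: [0.4505, -0.2704, 0.051]
tcp_rot: [[-0.24, 0.971, 0.0], [0.971, 0.24, -0.0], [-0.0, 0.0, -1.0]]
ft_force: [0.4, -0.9, 1.0]
width: 0.0728
t 13.95 pos [ 450.5 -270.4   51. ] yhead 13.87 F [ 0.4 -0.9  1. ] w 72.8
turn total [ 0.      0.0001 -0.0007] shift total (tool axes after turn) [ 0.0009 -0.0018  0.0166] now axes [ 0.0009 -0.0018  0.0166] mm [-0.6  0.1 -5. ]
```

```bash
python3 -m inch '[[[0.001,-0.002,0.015],[0,0,0],0.7],[[0,0,0],[0,0,0],0.7],[[0,0,0],[0,0,0],-1],[[0,0,0],[0,0,0],-1],[[0,0,0],[0,0,0],-1],[[0,0,0],[0,0,0],-1],[[0,0,0],[0,0,0],-1],[[0,0,0],[0,0,0],-1]]' 60
python3 go.py 449.9 -270.3 46 14
```

```text
time: 14.95
tcp_pos: [0.4507, -0.2704, 0.0471]
tcp_rot: [[-0.24, 0.971, 0.002], [0.971, 0.24, -0.001], [-0.001, 0.002, -1.0]]
ft_force: [0.4, 0.7, 5.7]
width: 0.0476
t 14.95 pos [ 450.7 -270.4   47.1] yhead 13.88 F [0.4 0.7 5.7] w 47.6
turn total [ 0.0005  0.0004 -0.0006] shift total (tool axes after turn) [ 0.0009 -0.0027  0.0036] now axes [ 0.0009 -0.0027  0.0036] mm [-0.8  0.1 -1.1]
```

```bash
python3 -m inch '[[[0,0,-0.05],[0,0,0],-1],[[0,0,-0.15],[0,0,0],-1],[[0,0,-0.15],[0,0,0],-1],[[0,0,-0.12],[0,0,0],-1],[[0,0,0],[0,0,0.044],-1],[[0,0,0],[0,0,0.044],-1],[[0,0,0],[0,0,0],-1]]'
python3 go.py 595.9 131.1 187 -1.85
```

```text
time: 15.82
tcp_pos: [0.4484, -0.2698, 0.1864]
tcp_rot: [[0.033, 0.999, -0.003], [0.999, -0.033, 0.001], [0.001, -0.003, -1.0]]
ft_force: [0.3, 1.1, -3.0]
width: 0.0476
t 15.82 pos [ 448.4 -269.8  186.4] yhead -1.89 F [ 0.3  1.1 -3. ] w 47.6
turn total [-0.001  -0.0003 -0.0002] shift total (tool axes after turn) [ 1.3515  0.4484 -0.0021] now axes [ 1.3518  0.4474 -0.0021] mm [147.5 400.9   0.6]
```

```bash
python3 -m inch '[[[0.169,0.056,0],[0,0,0],-1],[[0.169,0.056,0],[0,0,0],-1],[[0.169,0.056,0],[0,0,0],-1],[[0.169,0.056,0],[0,0,0],-1],[[0.169,0.056,0],[0,0,0],-1],[[0.169,0.056,0],[0,0,0],-1],[[0.169,0.056,0],[0,0,0],-1],[[0.168,0.056,0],[0,0,0],-1]]'
python3 -m inch '[[[0,0,0],[0,0,0],-1],[[0,0,0],[0,0,0],-1]]'
python3 go.py 595.9 131.1 110 -1.85
```

```text
time: 16.82
tcp_pos: [0.5975, 0.1313, 0.1861]
tcp_rot: [[0.032, 0.999, -0.003], [0.999, -0.032, -0.0], [-0.0, -0.003, -1.0]]
ft_force: [0.1, -0.3, -3.4]
width: 0.0477
time: 17.08
tcp_pos: [0.597, 0.1296, 0.1858]
tcp_rot: [[0.033, 0.999, -0.003], [0.999, -0.033, -0.001], [-0.001, -0.003, -1.0]]
ft_force: [0.0, -0.8, -2.8]
width: 0.0473
t 17.07 pos [597.  129.6 185.8] yhead -1.87 F [ 0.  -0.8 -2.8] w 47.3
turn total [-0.001   0.0004 -0.0001] shift total (tool axes after turn) [ 0.005  -0.0038  0.2527] now axes [ 0.0053 -0.003   0.2527] mm [ -1.1   1.5 -75.8]
```

```bash
python3 -m inch '[[[0.006,-0.004,0.06],[-0.001,0,0],-1],[[0,0,0.1],[0,0,0],-1],[[0,0,0.08],[0,0,0],-1],[[0,0,0],[0,0,0],-1],[[0,0,0],[0,0,0],-1]]'
python3 go.py 595.6 131.4 57 -1.85
python3 - <<'E'
from bench import imaging
from h import *
n,b="side",(150,130,290,290)
im=imaging.get_image(n); np.savez(f"pics/{n}6.npz",**im)
cv2.imwrite("pics/p6.png",cv2.resize(im["color"][b[1]:b[3],b[0]:b[2]],None,fx=3.7,fy=3.7,interpolation=cv2.INTER_CUBIC))
E
```

```text
time: 17.7
tcp_pos: [0.5973, 0.131, 0.1157]
tcp_rot: [[0.036, 0.999, 0.003], [0.999, -0.036, 0.0], [0.0, 0.003, -1.0]]
ft_force: [0.3, 0.4, -2.3]
width: 0.0473
t 17.7 pos [597.3 131.  115.7] yhead -2.07 F [ 0.3  0.4 -2.3] w 47.3
turn total [ 0.0011 -0.0001 -0.0012] shift total (tool axes after turn) [ 0.0012 -0.0056  0.1957] now axes [ 0.0011 -0.0063  0.1957] mm [ -1.7   0.4 -58.7]
```

View pics/p6.png

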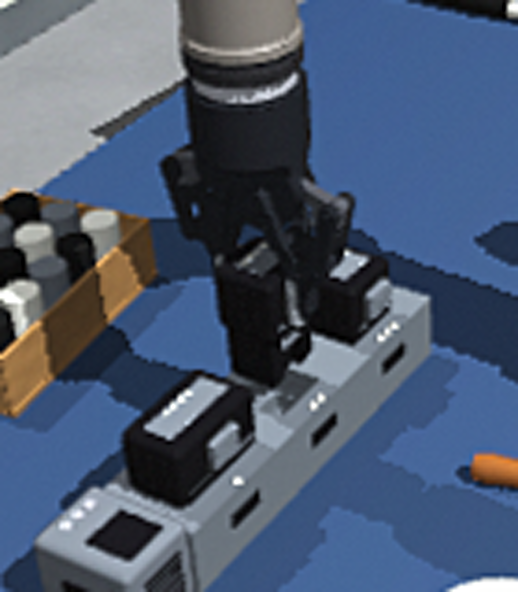

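The short pack is upright above bay 2, and the side view shows the foot over the mouth at about (270,380) in the crop. Lowering.

```bash
python3 -m inch '[[[0.001,-0.0045,0.03],[0,0,0],-1],[[0,0,0.02],[0,0,0],-1],[[0,0,0],[0,0,0],-1]]'
python3 go.py 595.6 131.4 57 -1.85
python3 -m inch '[[[0,0,0.025],[0,0,0],-1],[[0,0,0],[0,0,0],-1]]'
python3 go.py 595.6 131.4 57 -1.85
```

```text
time: 18.12
tcp_pos: [0.5944, 0.1324, 0.0987]
tcp_rot: [[0.034, 0.999, -0.0], [0.999, -0.034, -0.0], [-0.0, -0.0, -1.0]]
ft_force: [-0.7, -0.4, -3.7]
width: 0.047
t 18.12 pos [594.4 132.4  98.7] yhead -1.96 F [-0.7 -0.4 -3.7] w 47.0
turn total [-0.      0.     -0.0006] shift total (tool axes after turn) [-0.0032  0.0041  0.1391] now axes [-0.0032  0.0041  0.1391] mm [  1.2  -1.  -41.7]
time: 18.38
tcp_pos: [0.5949, 0.1324, 0.0914]
tcp_rot: [[0.034, 0.999, 0.001], [0.999, -0.034, 0.0], [0.0, 0.001, -1.0]]
ft_force: [0.0, -0.8, -3.4]
width: 0.0473
t 18.38 pos [594.9 132.4  91.4] yhead -1.97 F [ 0.  -0.8 -3.4] w 47.3
turn total [ 0.0003 -0.0001 -0.0007] shift total (tool axes after turn) [-0.0033  0.0025  0.1145] now axes [-0.0034  0.0024  0.1145] mm [  0.7  -1.  -34.4]
```

```bash
python3 -m inch '[[[-0.002,0.002,0.03],[0,0,0],-1],[[0,0,0.03],[0,0,0],-1],[[0,0,0],[0,0,0],-1]]'
python3 go.py 595.6 131.4 57 -1.85
python3 -m inch '[[[0,0,0.025],[0,0,0],-1],[[0,0,0.015],[0,0,0],-1],[[0,0,0],[0,0,0],-1]]'
python3 go.py 595.6 131.4 57 -1.85
```

```text
time: 18.75
tcp_pos: [0.595, 0.1316, 0.0728]
tcp_rot: [[0.035, 0.999, -0.0], [0.999, -0.035, -0.0], [-0.0, -0.0, -1.0]]
ft_force: [-0.3, -0.1, -3.3]
width: 0.0476
t 18.75 pos [595.  131.6  72.8] yhead -1.98 F [-0.3 -0.1 -3.3] w 47.6
turn total [-0.0001  0.     -0.0007] shift total (tool axes after turn) [-0.0005  0.0019  0.0526] now axes [-0.0005  0.002   0.0526] mm [  0.6  -0.2 -15.8]
time: 19.12
tcp_pos: [0.5952, 0.1318, 0.0614]
tcp_rot: [[0.034, 0.999, 0.0], [0.999, -0.034, 0.0], [0.0, 0.0, -1.0]]
ft_force: [-0.5, -0.4, -4.4]
width: 0.0479
t 19.12 pos [595.2 131.8  61.4] yhead -1.97 F [-0.5 -0.4 -4.4] w 47.9
turn total [ 0.0001 -0.     -0.0007] shift total (tool axes after turn) [-0.0013  0.0013  0.0148] now axes [-0.0013  0.0013  0.0148] mm [ 0.4 -0.4 -4.4]
```

```bash
python3 -m inch '[[[0,0,0.013],[0,0,0],-1],[[0,0,0],[0,0,0],-1]]'
python3 -m inch '[[[0,0,0.008],[0,0,0],-1],[[0,0,0],[0,0,0],-1]]'
python3 go.py 595.6 131.4 57 -1.85
```

```text
time: 19.38
tcp_pos: [0.5955, 0.1319, 0.0579]
tcp_rot: [[0.034, 0.999, 0.001], [0.999, -0.034, 0.0], [0.0, 0.001, -1.0]]
ft_force: [0.5, 0.3, -2.7]
width: 0.0477
time: 19.62
tcp_pos: [0.5961, 0.1321, 0.0571]
tcp_rot: [[0.034, 0.999, 0.003], [0.999, -0.034, 0.0], [0.001, 0.003, -1.0]]
ft_force: [-1.7, -0.1, 5.2]
width: 0.0471
t 19.62 pos [596.1 132.1  57.1] yhead -1.98 F [-1.7 -0.1  5.2] w 47.1
turn total [ 0.0008 -0.0002 -0.0007] shift total (tool axes after turn) [-0.0025 -0.0015  0.0005] now axes [-0.0025 -0.0015  0.0004] mm [-0.5 -0.7 -0.1]
```

The floor is felt at 57.1 mm, as predicted. Pressing, releasing and rising.

```bash
python3 -m inch '[[[0,0,0.008],[0,0,0],-1],[[0,0,0],[0,0,0],-1]]'
python3 -m inch '[[[0,0,0],[0,0,0],1],[[0,0,0],[0,0,0],1],[[0,0,0],[0,0,0],1],[[0,0,0],[0,0,0],1]]'
python3 -m inch '[[[0,0,-0.05],[0,0,0],1],[[0,0,-0.12],[0,0,0],1],[[0,0,-0.15],[0,0,0],1],[[0,0,-0.1],[0,0,0],1],[[0,0,0],[0,0,0],1],[[0,0,0],[0,0,0],1]]'
python3 go.py 593.1 39.4 180 -1.85
python3 - <<'E'
from bench import imaging
from h import *
n,b="side",(150,130,290,290)
im=imaging.get_image(n); np.savez(f"pics/{n}7.npz",**im)
cv2.imwrite("pics/p7.png",cv2.resize(im["color"][b[1]:b[3],b[0]:b[2]],None,fx=3.7,fy=3.7,interpolation=cv2.INTER_CUBIC))
print((proj(im,[(.5988,.2233,.10),(.5959,.1315,.1),(.5931,.0394,.1)])-[150,130])*3.7)
E
```

```text
time: 19.88
tcp_pos: [0.5961, 0.1322, 0.0571]
tcp_rot: [[0.035, 0.999, 0.003], [0.999, -0.035, -0.0], [0.0, 0.003, -1.0]]
ft_force: [-5.9, -2.1, 15.5]
width: 0.0474
time: 20.38
tcp_pos: [0.5959, 0.132, 0.0532]
tcp_rot: [[0.034, 0.999, 0.002], [0.999, -0.034, 0.001], [0.001, 0.002, -1.0]]
ft_force: [-0.8, 0.5, 0.0]
width: 0.0855
time: 21.12
tcp_pos: [0.5952, 0.1317, 0.1792]
tcp_rot: [[0.034, 0.999, 0.001], [0.999, -0.034, 0.0], [0.0, 0.001, -1.0]]
ft_force: [0.7, -0.3, -0.3]
width: 0.0855
t 21.12 pos [595.2 131.7 179.2] yhead -1.97 F [ 0.7 -0.3 -0.3] w 85.5
turn total [ 0.0003 -0.     -0.0007] shift total (tool axes after turn) [-0.3078  0.003  -0.0028] now axes [-0.3078  0.0037 -0.0028] mm [ -2.1 -92.3   0.8]
[[186.0933662  408.42817478]
 [269.53183805 333.29570042]
 [343.53752236 266.50972379]]
```

View pics/p7.png

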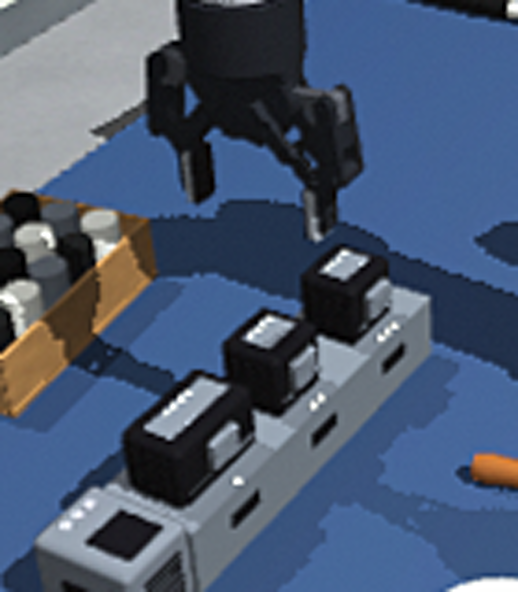

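Bays 1 and 2 are both seated level with the ready pack: labels at (187,402) and (270,328) in the crop, against (345,262) for bay 3, with the same ~5 px offset from prediction. Now bay 3.

```bash
python3 -m inch '[[[-0.15,0.001,0],[0,0,-0.0005],0.8],[[-0.155,0.001,0],[0,0,0],0.8],[[0,0,0],[0,0,0],0.8],[[0,0,0],[0,0,0],0.8]]'
python3 go.py 592.7 39.6 57 -1.85
python3 - <<'E'
from bench import imaging
from h import *
out=[]
for n,b in(("top",(140,110,280,210)),("side",(170,90,290,250))):
    im=imaging.get_image(n); np.savez(f"pics/{n}8.npz",**im); out.append(cv2.resize(im["color"][b[1]:b[3],b[0]:b[2]],None,fx=3,fy=3,interpolation=cv2.INTER_CUBIC))
h=max(o.shape[0] for o in out)
cv2.imwrite("pics/p8.png",np.hstack([cv2.copyMakeBorder(o,0,h-o.shape[0],0,0,0) for o in out]))
E
```

```text
time: 21.68
tcp_pos: [0.5923, 0.0409, 0.1782]
tcp_rot: [[0.033, 0.999, -0.001], [0.999, -0.033, 0.001], [0.001, -0.001, -1.0]]
ft_force: [-0.9, 0.6, -0.3]
width: 0.077
t 21.68 pos [592.3  40.9 178.2] yhead -1.9 F [-0.9  0.6 -0.3] w 77.0
turn total [-0.0002 -0.0005 -0.0003] shift total (tool axes after turn) [-0.0042  0.0014  0.4039] now axes [-0.0047  0.0017  0.4039] mm [   0.4   -1.3 -121.2]
```

View pics/p8.png

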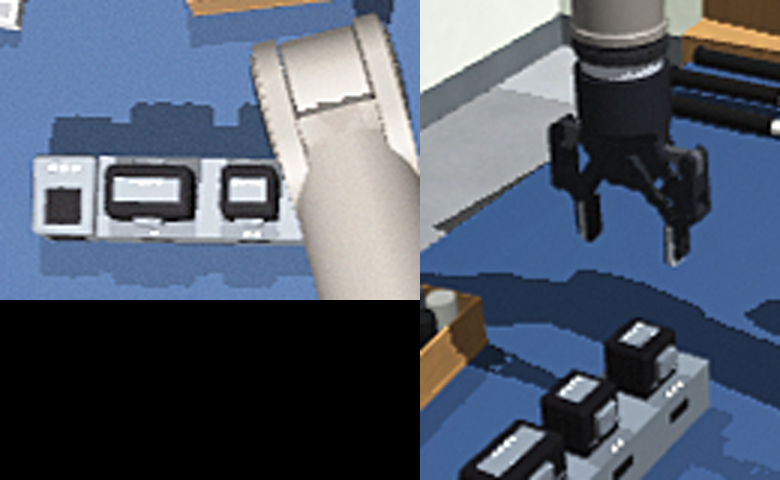

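Both packs sit square in bays 1 and 2 in the top view. Descending on the charged pack.

```bash
python3 -m inch '[[[-0.004,0.001,0.08],[0,0,0],0.8],[[0,0,0.12],[0,0,0],0.8],[[0,0,0.12],[0,0,0],0.8],[[0,0,0.06],[0,0,0],0.8],[[0,0,0],[0,0,0],0.8],[[0,0,0],[0,0,0],0.8]]'
python3 go.py 592.7 39.6 57 -1.85
```

```text
time: 22.52
tcp_pos: [0.5949, 0.0401, 0.0669]
tcp_rot: [[0.032, 0.999, 0.005], [0.999, -0.032, 0.001], [0.001, 0.005, -1.0]]
ft_force: [0.8, -0.5, 1.1]
width: 0.0768
t 22.52 pos [594.9  40.1  66.9] yhead -1.85 F [ 0.8 -0.5  1.1] w 76.8
turn total [ 0.0015 -0.0004  0.    ] shift total (tool axes after turn) [-0.0017 -0.0072  0.0329] now axes [-0.0018 -0.0073  0.0329] mm [-2.2 -0.5 -9.9]
```

```bash
python3 -m inch '[[[-0.002,-0.003,0.03],[0.0005,0,0],0.8],[[0,0,0],[0,0,0],0.8],[[0,0,0],[0,0,0],0.8],[[0,0,0],[0,0,0],0.8]]'
python3 go.py 592.7 39.6 57 -1.85
```

```text
time: 23.02
tcp_pos: [0.5928, 0.0388, 0.0566]
tcp_rot: [[0.033, 0.999, 0.001], [0.999, -0.033, 0.001], [0.001, 0.001, -1.0]]
ft_force: [0.4, 0.3, 0.9]
width: 0.0768
t 23.02 pos [592.8  38.8  56.6] yhead -1.88 F [0.4 0.3 0.9] w 76.8
turn total [ 0.0002 -0.0002 -0.0002] shift total (tool axes after turn) [ 0.0028 -0.0005 -0.0013] now axes [ 0.0028 -0.0005 -0.0013] mm [-0.1  0.8  0.4]
```

Well placed. Squeezing the catches.

```bash
python3 -m inch '[[[0,0,0],[0,0,0],-1],[[0,0,0],[0,0,0],-1],[[0,0,0],[0,0,0],-1],[[0,0,0],[0,0,0],-1],[[0,0,0],[0,0,0],-1],[[0,0,0],[0,0,0],-1],[[0,0,0],[0,0,0],-1]]' 60
python3 go.py 592.7 39.6 57 -1.85
```

```text
time: 23.9
tcp_pos: [0.5936, 0.0389, 0.0579]
tcp_rot: [[0.033, 0.999, 0.003], [0.999, -0.033, 0.001], [0.001, 0.002, -1.0]]
ft_force: [-0.6, 0.1, 5.8]
width: 0.0476
t 23.9 pos [593.6  38.9  57.9] yhead -1.89 F [-0.6  0.1  5.8] w 47.6
turn total [ 0.0008 -0.0002 -0.0002] shift total (tool axes after turn) [ 0.0022 -0.0031  0.0029] now axes [ 0.0022 -0.0031  0.0029] mm [-0.9  0.7 -0.9]
```

The width is 47.6 mm, so both catches are fully in. Lifting gently while watching the force.

```bash
python3 -m inch '[[[0,0,-0.01],[0,0,0],-1],[[0,0,-0.01],[0,0,0],-1],[[0,0,0],[0,0,0],-1]]'
python3 -m inch '[[[0,0,-0.01],[0,0,0],-1],[[0,0,-0.01],[0,0,0],-1],[[0,0,0],[0,0,0],-1]]'
```

```text
time: 24.28
tcp_pos: [0.5921, 0.0387, 0.0619]
tcp_rot: [[0.033, 0.999, -0.001], [0.999, -0.033, 0.0], [0.0, -0.001, -1.0]]
ft_force: [0.8, 1.0, -3.2]
width: 0.0469
time: 24.65
tcp_pos: [0.5927, 0.0388, 0.0686]
tcp_rot: [[0.033, 0.999, 0.0], [0.999, -0.033, 0.001], [0.001, 0.0, -1.0]]
ft_force: [-0.7, 0.1, -3.4]
width: 0.0474
```

```bash
python3 -m inch '[[[0,0,-0.03],[0,0,0],-1],[[0,0,-0.05],[0,0,0],-1],[[0,0,-0.07],[0,0,0],-1],[[0,0,-0.07],[0,0,0],-1],[[0,0,-0.07],[0,0,0],-1],[[0,0,-0.06],[0,0,0],-1],[[0,0,-0.04],[0,0,0],-1],[[0,0,-0.02],[0,0,0],-1]]'
python3 -m inch '[[[0,0,0],[0,0,0],-1],[[0,0,0],[0,0,0],-1],[[0,0,0],[0,0,0],-1],[[0,0,0],[0,0,0],-1]]'
python3 go.py 592.7 39.6 190 -1.85
python3 - <<'E'
from bench import imaging,ctrl
from h import *
out=[]
for n,b in(("top",(140,100,430,300)),("side",(150,90,400,290))):
    im=imaging.get_image(n); np.savez(f"pics/{n}9.npz",**im); out.append(cv2.resize(im["color"][b[1]:b[3],b[0]:b[2]],None,fx=1.4*(1 if n=="top" else 1.56),fy=1.4*(1 if n=="top" else 1.56),interpolation=cv2.INTER_CUBIC))
h=max(o.shape[0] for o in out)
cv2.imwrite("pics/p9.png",np.hstack([cv2.copyMakeBorder(o,0,h-o.shape[0],0,0,0) for o in out])[:,:960][:, :])
i=cv2.imread("pics/p9.png"); cv2.imwrite("pics/p9.png",cv2.resize(i,None,fx=800/i.shape[1],fy=800/i.shape[1]))
side=load("side9"); cv2.imwrite("pics/s9.png",cv2.resize(side["color"][90:250,170:320],None,fx=3.7,fy=3.7,interpolation=cv2.INTER_CUBIC))
# packs in bays: labels in top view
t=load("top9")
for nm,bx in(("bay1",(174,164,206,180)),("bay2",(214,165,236,180))):
    for c in label(t,bx): 
        r=rect(cast(t,c,.1)); print(nm,[np.round(x,1) for x in r])
E
```

```text
time: 25.65
tcp_pos: [0.5928, 0.0388, 0.1925]
tcp_rot: [[0.033, 0.999, 0.001], [0.999, -0.033, 0.001], [0.001, 0.001, -1.0]]
ft_force: [0.6, -0.9, -2.4]
width: 0.0474
time: 26.15
tcp_pos: [0.5924, 0.0386, 0.1908]
tcp_rot: [[0.033, 0.999, -0.001], [0.999, -0.033, 0.0], [0.0, -0.001, -1.0]]
ft_force: [-0.2, 1.1, -3.3]
width: 0.0473
t 26.15 pos [592.4  38.6 190.8] yhead -1.88 F [-0.2  1.1 -3.3] w 47.3
turn total [-0.0003 -0.0001 -0.0002] shift total (tool axes after turn) [0.0032 0.001  0.0028] now axes [0.0032 0.001  0.0028] mm [ 0.3  1.  -0.8]
bay1 [array([599.3, 224.4]), array([60.2, 22.1]), np.float64(88.3)]
bay1 [array([603.1, 258.3]), array([12.7, 43.9]), np.float64(89.8)]
bay2 [array([597.6, 131.9]), array([33.6, 21.8]), np.float64(89.1)]
bay2 [array([599.1,  98.8]), array([ 7.2, 41.1]), np.float64(89.4)]
```

View pics/p9.png

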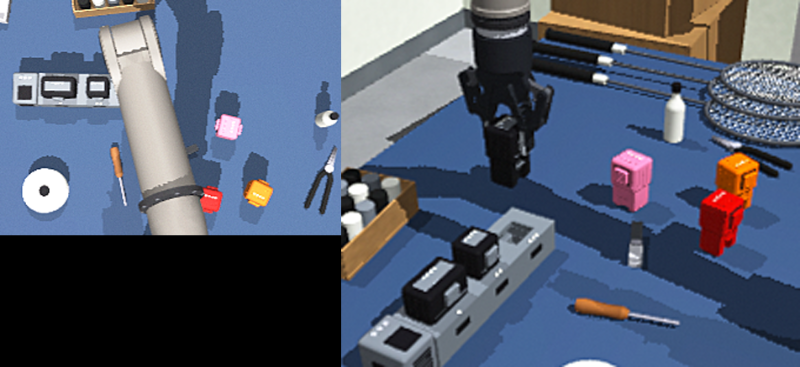

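View pics/s9.png

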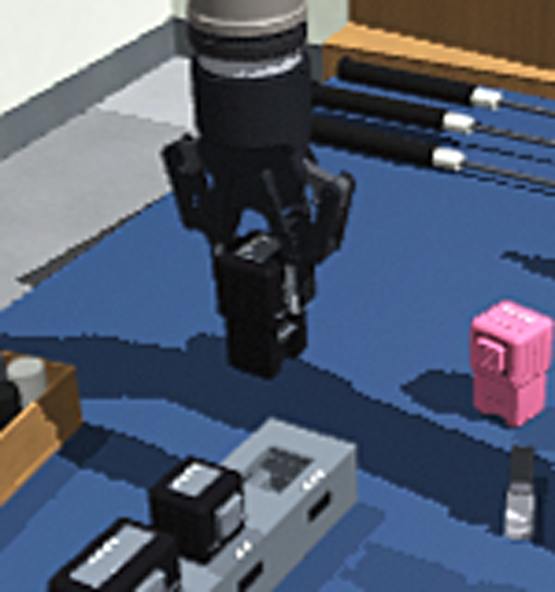

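The charged pack is held upright, its foot about 90 mm above the deck. Bays 1 and 2 are filled, bay 3 is empty, and the bystanders in view have not moved. Handing in.

```bash
python3 -c "
from bench import order
print(order.sign_off())"
```

```text
the job is handed in; nothing more can be done
None
```

The job is done and handed in at about 26 s of the 69 s allowed. The long pack went into bay 1 first, then the short pack into bay 2. Each was lowered with its catches squeezed, pressed on the pocket floor with about 15 N and let go. I then squeezed both catches of the charged pack in bay 3 and lifted it straight out; the arm is still holding it.

- **Bays 1 and 2:** In the last top view the labels sit within about 2 mm of the bay centres. Both heads stand at the fully-home height and the catches look sprung out. I did not pull on either pack to test the lock.
- **Charged pack:** It is held upright and still with the jaws at 47.3 mm, so both catches are fully in. Its foot is about 90 mm above the deck, worked out from the arm's position and in line with the side view.
- **Forces and bystanders:** The highest wrist force reported was about 17 N. The bystanders visible in the last pictures are where they were. The glass jar was outside those crops, and the arm never went down near it.
- **Readings that disagreed:** Arm position readings varied by about 2 mm just after moves. The charged pack's top-view label was only about 0.4 mm from the bay 3 centre I worked out from the deck edges. No check failed.

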